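Level the jar balance

ROBOT

A 7-joint arm with a two-finger parallel gripper is mounted at the origin on the work surface. World frame = base frame: x ahead of the robot, y to its left, z up, the work surface at z = 0. Lengths are in m, angles in rad, forces in N, time in s.
With the tool pointing down it reaches from about 0.35 to 0.9 m from the base axis. Payload 7.2 kg.
Tool frame: the origin (TCP) lies midway between the tips of the shut fingers; the grasp point (between the pads) lies 19 mm behind it; z points along the fingers, y is the direction in which the jaws open and shut (so a half turn about z gives the same grasp; the last joint's range is limited). The gripper opens to 88 mm and grips with 3 to 60 N. Pads are 20 mm wide; open, the fingers measure 115 mm over their backs; the gripper's body (75 mm by 178 mm) begins 61 mm behind the grasp point.
Start: joints at [-1.365, 0.411, -0.013, 1.596, 0.006, 1.134, -0.082], TCP at [0.169, 0.602, 0.187] pointing down, gripper open.
Joint ranges: [-2.95, 2.95], [-0.29, 1.99], [-1.47, 1.44], [0.14, 2.54], [-1.03, 4.17], [0.13, 1.85], [-2.86, 2.86]. Speed limits (rad/s): [2.39, 2.39, 3.01, 3.01, 3.14, 3.14, 3.14].

INTERFACE

Orientations are given as a 3x3 rotation matrix whose columns are the frame's x, y, z axes.
In Python, from rig import arm gives the robot as it stands.
- The arm moves only by the tool arm_command, never from a script. Its argument "moves" is a list that holds one entry, the list of rows, each a list of 7 numbers: the shift along the tool's x, y, z in cm, then the turn, a rotation vector about the tool's x, y, z in degrees, then the opening in per cent of the stroke, from 0 (shut) to 100 (fully open). A call has 1 to 20 rows; each row shifts and turns the commanded pose from where the row before left it, along the tool's axes as they then stand; what a row does not reach is not made up. A row lasts 1/10 s, in which the tool goes at most 50 mm and 8.59 degrees, less where a joint would pass 70% of its speed; a pose out of reach is approached as far as the arm can. A call with a gripper value outside its range is refused whole. The fingers move at their own pace and stop on an object; "newtons" is the grip in N (left out, the last holds). Time passes only in rows, so rows that do not move let the fingers close. It gives the time, the measured TCP pose, the force and the opening at its end, in the units of the state.
- arm.get_obs(): the state, without advancing time (a new reading comes with each control period).
- arm.capture(name): name is "side" or "top" or "wrist"; returns (picture, depth): 384x512x3 uint8, red, green, blue; 384x512 float32, m along the optical axis (not along the pixel's ray), 0 where there is no reading.
- arm.camera_info(name): a dict with "fx", "fy", "cx", "cy" (pixels), "camera_from_world" (4x4, takes a point from world to camera coordinates). Camera axes: x right, y up, looking along -z (the intrinsics and any distortion apply to the point x, -y, -z); pixel columns grow to the right and rows downward; lengths in m; the calibration is good to about 2 mm. A picture is of the moment at which its call begins: read the wrist's pose just before it. camera_info takes no time and is no camera call; for the wrist camera it gives the pose at the moment of the call.
- arm.finish_job(): hands the job in, once; it reports no verdict.
The state is a dict: "t": time; "q": joint angles; "qvel": joint speeds; "joint_torque": joint torques, N m; "eef_pos": TCP position; "eef_rot": TCP orientation; "force": force on the tool from outside, world axes, zero at the start; "torque": the same for the moment, N m; "finger_gap": finger opening in m.
Only numpy, scipy, OpenCV 4.12 (cv2) and the standard library are available. Lean on these libraries where they do the work, as an engineer would, in place of code of your own. Each camera call takes 0.05 s, during which the arm holds its last target. There are 200 camera calls.

TASK

Three filled amber jars stand on the pans of the counter balance, and it is tipped: share them evenly, moving what you must from one pan to the other, so that all three stand on the pans and the balance sits level. The big jar weighs as much as the two small ones together. Use only these three jars, set each one you move down gently and upright without dropping it, and let go.

Things in the scene. Friction and masses are not known exactly. Their poses are not given: they have to be found in the camera images.
- balance: Green balance fixed to the counter, an aluminium pan at each end of its y axis. Origin: on the counter under its centre, z up. Left pan's centre at y = +150 mm, right pan's at y = -150, x = 0. Pans: 220 mm along x, 150 along y, rim 6 mm high; floor 90 mm above the counter when level. Pans stay horizontal. Column between them: 50 mm wide, 102 mm high. Where a load stands in a pan does not matter.
- beam (a joint): Beam tilt in rad: 0 = level, positive = left (+y) pan high, right pan low. Each pan floor is 150 mm x this value above or below its level height. Stops at -0.06 and +0.06 (9 mm). Damped: takes about 1 to 2 s to settle. A soft spring centres it: 25 g imbalance tips it about 0.03, 50 g or more sends it to a stop.
- jar_big: Big round closed jar, amber glass, white twist cap; 300 g, 60 mm diameter, 80 mm tall (top 14 mm is the cap, 56 mm diameter). Origin: centre of its underside, z up. Starts upright on one pan, together with one of the small jars.
- jar_small_a: Small round closed jar, amber glass, red twist cap; 150 g, 48 mm diameter, 62 mm tall (top 14 mm is the cap, 45 mm diameter). Origin: centre of its underside, z up. Starts upright on one of the pans; the other small jar is exactly alike and stands on the other pan. A similar green jar on the counter is not part of the job.
- jar_small_b: Small round closed jar, amber glass, red twist cap; 150 g, 48 mm diameter, 62 mm tall (top 14 mm is the cap, 45 mm diameter). Origin: centre of its underside, z up. Starts upright on one of the pans; the other small jar is exactly alike and stands on the other pan. A similar green jar on the counter is not part of the job.
Mind the look-alikes: they are no part of the job. Leave any purple or turquoise look-alike of the jar_small_b alone.

How it is judged:
By the outcome, as a careful person would: the job done as asked, in the order asked, and still so for the second after the job is handed in, with the robot touching nothing.
It also fails if it takes over 43 s, if anything falls off the work surface, if the arm or the gripper's body presses on something with over 40 N, if the wrist force passes 120 N, or if a joint passes its speed limit or range.

## Working session

There is one attempt and no reset: what is moved stays moved. The work goes in short steps, Python scripts to look and compute and a tool call to move; the robot and the scene stay as the last step left them, time stands still between calls to the robot, and variables do not carry over. Pictures are saved under pics/ and viewed, about 8 in all and at most 12, crops included, and the job is handed in when it is done.

Besides the shell and the picture viewer there is one more tool, called as name(argument=value, ...) on one line, values as JSON. arm_command: Moves the arm, as the interface text tells. Its arguments: {"type":"object","properties":{"moves":{"type":"array"},"newtons":{"type":"number"}},"required":["moves"]}

```bash
mkdir -p pics; ls; cat > h.py <<'E'
import numpy as np, cv2
from rig import arm
def cap(n):
    i=arm.camera_info(n); p,d=arm.capture(n); return i,p,d
def pts(i,d):
    h,w=d.shape; u,v=np.meshgrid(np.arange(w),np.arange(h))
    c=np.stack([(u-i['cx'])/i['fx']*d,-(v-i['cy'])/i['fy']*d,-d,np.ones_like(d)],-1)
    return (c@np.linalg.inv(np.array(i['camera_from_world'])).T)[...,:3]
def ray(i,u,v,z):
    M=np.linalg.inv(np.array(i['camera_from_world'])); o=M[:3,3]
    r=M[:3,:3]@np.array([(u-i['cx'])/i['fx'],-(v-i['cy'])/i['fy'],-1]); return o+r*(z-o[2])/r[2]
E
python3 - <<'E'
from h import *
o=arm.get_obs(); print(o['t'],o['eef_pos'],np.round(o['eef_rot'],3),o['finger_gap'])
ims=[]
for n in('top','side'):
    i,p,d=cap(n); np.savez(f'{n}0.npz',p=p,d=d,**{k:np.array(v) for k,v in i.items()}); ims.append(p); print(n,i.keys(),i['fx'],np.linalg.inv(np.array(i['camera_from_world']))[:3,3])
    cv2.imwrite(f'pics/{n}0.png',p[...,::-1])
E
```

```text
pics
0.0 [0.16891354 0.60116411 0.18581909] [[-0.963  0.27  -0.   ]
 [ 0.27   0.963 -0.002]
 [-0.    -0.002 -1.   ]] 0.08802513216990443
top dict_keys(['fx', 'fy', 'cx', 'cy', 'camera_from_world']) 351.8291491382295 [ 0.47556991 -0.03745832  0.79426622]
side dict_keys(['fx', 'fy', 'cx', 'cy', 'camera_from_world']) 356.29041599834704 [ 0.54618847 -0.55084176  0.67429136]
```

View pics/top0.png

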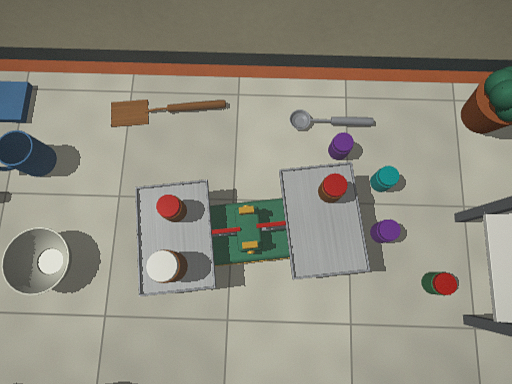

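View pics/side0.png

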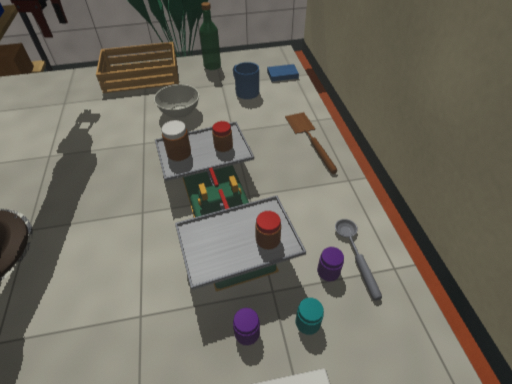

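Red caps in the top view are at (170,207) on the left pan, (334,187) on the right pan, and (445,284) on a green-bodied jar on the counter (the look-alike). The purple jars are at (341,146) and (386,231), and the turquoise one is at (386,179). The white-capped big jar is at (165,266) on the left pan, sharing it with the small jar at (170,207). That makes the left 450 g and the right 150 g, so the jar at (170,207) has to move to the right pan. I'll measure it and confirm with a crop.

```bash
python3 - <<'E'
from h import *
top=np.load('top0.npz');side=np.load('side0.npz')
R={}
for n,c in(('top',top),('side',side)):
    p=c['p'];P=pts(c,c['d']);hsv=cv2.cvtColor(p,cv2.COLOR_RGB2HSV)
    red=(((hsv[...,0]<6)|(hsv[...,0]>174))&(hsv[...,1]>190)&(hsv[...,2]>90)).astype(np.uint8)
    white=((hsv[...,1]<40)&(hsv[...,2]>170)&(P[...,2]>.14)&(P[...,2]<.2)).astype(np.uint8)
    for nm,m in(('red',red),('white',white)):
        k,l,s,ce=cv2.connectedComponentsWithStats(m)
        for j in range(1,k):
            if s[j,4]<60: continue
            Q=P[(l==j)&(c['d']>0)]; zt=np.percentile(Q[:,2],90); T=Q[abs(Q[:,2]-zt)<.004]
            lo,hi=np.percentile(T,1,0),np.percentile(T,99,0)
            print(n,nm,np.round(ce[j]),s[j,4],'ztop',zt.round(4),'ctr',((lo+hi)/2).round(4)[:2],'size',(hi-lo).round(3)[:2])
    # pans: grey, z about .08-.1
    g=((hsv[...,1]<60)&(P[...,2]>.07)&(P[...,2]<.112)&(abs(P[...,1])<.35)).astype(np.uint8)
    k,l,s,ce=cv2.connectedComponentsWithStats(cv2.morphologyEx(g,cv2.MORPH_CLOSE,np.ones((5,5))))
    for j in range(1,k):
        if s[j,4]<1500: continue
        Q=P[(l==j)&(g>0)]; r=cv2.minAreaRect(Q[:,:2].astype(np.float32)*1000)
        print(n,'pan',np.round(ce[j]),np.round(r[0]),np.round(r[1]),round(r[2],1),'floor z',np.median(Q[:,2]).round(4))
t=cv2.resize(top['p'][150:300,120:470],None,fx=2.2,fy=2.2);s=cv2.resize(side['p'][110:260,150:310],None,fx=2.2,fy=2.2)
im=np.zeros((330+0+s.shape[0]-0,t.shape[1],3),np.uint8)[:600]
im=np.hstack([cv2.resize(t,(490,210)),cv2.resize(s,(224,210))])
cv2.imwrite('pics/crop.png',im[...,::-1])
E
```

```text
top red [338. 182.] 149 ztop 0.1627 ctr [ 0.6383 -0.1673] size [0.038 0.04 ]
top red [271. 224.] 69 ztop 0.1055 ctr [ 0.5674 -0.0506] size [0.009 0.053]
top red [445. 284.] 361 ztop 0.064 ctr [ 0.4647 -0.4072] size [0.039 0.04 ]
top white [161. 265.] 756 ztop 0.1632 ctr [0.4801 0.1417] size [0.05  0.051]
top pan [322. 223.] [ 579. -125.] [220. 209.] 8.1 floor z 0.0997
top pan [176. 236.] [541. 143.] [220. 151.] 8.1 floor z 0.0821
side white [173. 127.] 220 ztop 0.163 ctr [0.4797 0.1403] size [0.048 0.044]
side pan [204. 153.] [541. 143.] [220. 153.] 8.2 floor z 0.0821
side pan [233. 242.] [ 579. -127.] [221. 207.] 8.0 floor z 0.0998
```

View pics/crop.png

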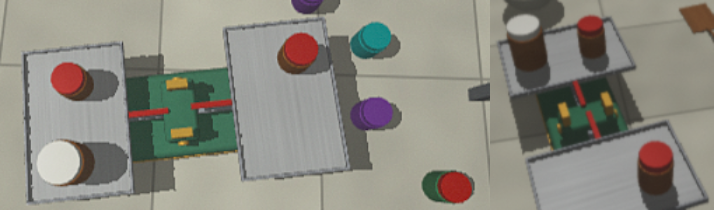

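The crop confirms the jar: the left-pan red-cap jar, crop (70,82), has an amber body. The counter one, crop (455,187), is green.

```bash
python3 - <<'E'
from h import *
for n in('top','side'):
    c=np.load(n+'0.npz');p=c['p'];P=pts(c,c['d']);hsv=cv2.cvtColor(p,cv2.COLOR_RGB2HSV)
    red=(((hsv[...,0]<8)|(hsv[...,0]>172))&(hsv[...,1]>140)&(hsv[...,2]>60)&(P[...,2]>.125)&(P[...,2]<.18)).astype(np.uint8)
    k,l,s,ce=cv2.connectedComponentsWithStats(red)
    for j in range(1,k):
        if s[j,4]<60: continue
        Q=P[(l==j)]; zt=np.percentile(Q[:,2],85); T=Q[abs(Q[:,2]-zt)<.003]
        (x,y),r=cv2.minEnclosingCircle((T[:,:2]*1000).astype(np.float32))
        m=((l==j)&(abs(P[...,2]-zt)<.003)).astype(np.uint8); mm=cv2.moments(m,True); u,v=mm['m10']/mm['m00'],mm['m01']/mm['m00']
        print(n,ce[j].round(),s[j,4],'ztop',zt.round(4),'circ',round(x,1),round(y,1),round(r,1),'raycentroid',ray(c,u,v,zt).round(4)[:2])
    # right pan only: floor, y<-0.07
    m=(hsv[...,1]<60)&(P[...,2]>.09)&(P[...,2]<.112)&(P[...,1]<-.085)&(P[...,1]>-.3)
    print('rpan',cv2.minAreaRect((P[m][:,:2]*1000).astype(np.float32)),np.median(P[m][:,2]))
E
```

```text
top [335. 185.] 439 ztop 0.1625 circ 637.9 -166.8 21.6 raycentroid [ 0.6372 -0.1665]
top [168. 205.] 394 ztop 0.1449 circ 591.5 144.6 21.5 raycentroid [0.5912 0.1446]
rpan ((583.2304077148438, -153.59410095214844), (220.1887664794922, 150.35276794433594), 8.09787368774414) 0.09969663266974926
side [221. 127.] 163 ztop 0.1445 circ 592.2 142.9 20.6 raycentroid [0.5919 0.1406]
side [268. 221.] 358 ztop 0.1624 circ 638.0 -169.6 21.2 raycentroid [ 0.638  -0.1705]
rpan ((583.078125, -154.41622924804688), (221.20652770996094, 151.37147521972656), 7.552350997924805) 0.09974491060919854
```

arm_command(moves=[[[-2.5, -1.5, -1, 0, 0, 0, 100], [-2.5, -1.5, -1, 0, 0, 0, 100], [-2.5, -1.5, -1, 0, 0, 0, 100], [-2.5, -1.5, -1, 0, 0, 0, 100], [-2.9, -1.8, 0, 0, 0, 0, 100], [-2.9, -1.8, 0, 0, 0, 0, 100], [-2.9, -1.8, 0, 0, 0, 0, 100], [-2.9, -1.8, 0, 0, 0, 0, 100], [-2.9, -1.8, 0, 0, 0, 0, 100], [-2.9, -1.8, 0, 0, 0, 0, 100], [-2.9, -1.8, 0, 0, 0, 0, 100], [-2.9, -1.8, 0, 0, 0, 0, 100], [-2.9, -1.8, 0, 0, 0, 0, 100], [-2.9, -1.8, 0, 0, 0, 0, 100], [-2.9, -1.8, 0, 0, 0, 0, 100], [-2.9, -1.8, 0, 0, 0, 0, 100], [-2.9, -1.8, 0, 0, 0, 0, 100], [-2.9, -1.8, 0, 0, 0, 0, 100], [-2.5, -1.4, 0, 0, 0, 0, 100], [0, 0, 0, 0, 0, 0, 100]]], newtons=15)

```text
t: 2.1
eef_pos: [0.5941, 0.1397, 0.2261]
eef_rot: [[-0.961, 0.276, 0.0], [0.276, 0.961, -0.003], [-0.001, -0.002, -1.0]]
force: [0.1, -0.3, -0.3]
finger_gap: 0.0882
```

```bash
python3 - <<'E'
from h import *
o=arm.get_obs();c,p,d=cap('wrist');cv2.imwrite('pics/w1.png',p[...,::-1]);P=pts(c,d);hsv=cv2.cvtColor(p,cv2.COLOR_RGB2HSV)
print(o['eef_pos'])
red=(((hsv[...,0]<8)|(hsv[...,0]>172))&(hsv[...,1]>140)&(hsv[...,2]>60)&(P[...,2]>.125)&(P[...,2]<.18)).astype(np.uint8)
k,l,s,ce=cv2.connectedComponentsWithStats(red)
for j in range(1,k):
    if s[j,4]<60: continue
    Q=P[(l==j)]; zt=np.percentile(Q[:,2],85); T=Q[abs(Q[:,2]-zt)<.003]
    print(ce[j].round(),s[j,4],zt.round(4),cv2.minEnclosingCircle((T[:,:2]*1000).astype(np.float32)))
E
```

```text
[0.59410998 0.1396842  0.22605397]
[257. 189.] 1681 0.1445 ((592.0864868164062, 146.6467742919922), 21.693763732910156)
```

View pics/w1.png

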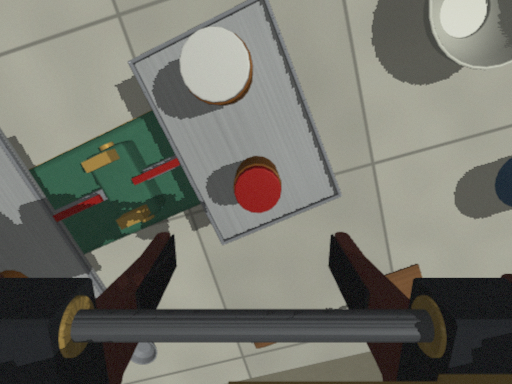

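The wrist view shows the target jar at (257,189), centred between the fingers. It measures (592,147) mm with its top at 144.5, which agrees with the other views to 2–3 mm. Next I descend and grip.

arm_command(moves=[[[0.3, 0.4, 1, 0, 0, 0, 100], [0, 0, 2, 0, 0, 0, 100], [0, 0, 2, 0, 0, 0, 100], [0, 0, 2, 0, 0, 0, 100], [0, 0, 2, 0, 0, 0, 100], [0, 0, 1.5, 0, 0, 0, 100], [0, 0, 1.5, 0, 0, 0, 100], [0, 0, 1, 0, 0, 0, 100], [0, 0, 0.2, 0, 0, 0, 100], [0, 0, 0, 0, 0, 0, 60], [0, 0, 0, 0, 0, 0, 45], [0, 0, 0, 0, 0, 0, 30], [0, 0, 0, 0, 0, 0, 30], [0, 0, 0, 0, 0, 0, 30], [0, 0, 0, 0, 0, 0, 30]]], newtons=15)

```text
t: 3.65
eef_pos: [0.5904, 0.1485, 0.0949]
eef_rot: [[-0.963, 0.271, 0.0], [0.271, 0.963, -0.0], [-0.0, -0.0, -1.0]]
force: [-0.0, -0.4, 0.7]
finger_gap: 0.044
```

arm_command(moves=[[[0, 0, 0, 0, 0, 0, 30], [0, 0, 0, 0, 0, 0, 30], [0, 0, 0, 0, 0, 0, 30]]])

```text
t: 3.95
eef_pos: [0.5904, 0.1486, 0.0948]
eef_rot: [[-0.963, 0.271, 0.0], [0.271, 0.963, -0.0], [-0.0, -0.0, -1.0]]
force: [-0.7, -2.0, 3.4]
finger_gap: 0.0443
```

```bash
python3 - <<'E'
from h import *
c,p,d=cap('wrist');c2,p2,d2=cap('side')
cv2.imwrite('pics/w2.png',np.hstack([cv2.resize(p[60:300,120:400],(420,360)),cv2.resize(p2[90:200,140:280],(380,360))])[...,::-1])
E
```

```text
(no output)
```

View pics/w2.png

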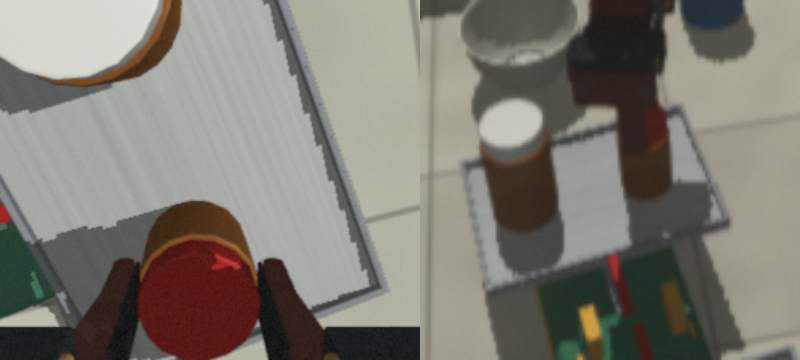

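The jar sits between the fingers with its red cap at about (200,290), upright and undisturbed. A 44 mm reading is a little small for a 48 mm body, so I'll test it with a slow lift.

arm_command(moves=[[[0, 0, 0, 0, 0, 0, 30], [0, 0, -0.3, 0, 0, 0, 30], [0, 0, -0.5, 0, 0, 0, 30], [0, 0, -0.7, 0, 0, 0, 30], [0, 0, -1, 0, 0, 0, 30], [0, 0, -1, 0, 0, 0, 30], [0, 0, -0.5, 0, 0, 0, 30], [0, 0, 0, 0, 0, 0, 30], [0, 0, 0, 0, 0, 0, 30]]], newtons=25)

```text
t: 4.95
eef_pos: [0.5902, 0.149, 0.1347]
eef_rot: [[-0.963, 0.27, 0.0], [0.27, 0.963, 0.0], [-0.0, 0.0, -1.0]]
force: [0.5, 0.7, -1.7]
finger_gap: 0.044
```

```bash
python3 - <<'E'
from h import *
c,p,d=cap('wrist');c2,p2,d2=cap('side')
o=arm.get_obs();print(o['t'],o['eef_pos'],o['force'],o['finger_gap'])
cv2.imwrite('pics/w3.png',np.hstack([cv2.resize(p[60:300,120:400],(420,360)),cv2.resize(p2[80:190,140:280],(380,360))])[...,::-1])
P=pts(c,d);hsv=cv2.cvtColor(p,cv2.COLOR_RGB2HSV)
red=(((hsv[...,0]<8)|(hsv[...,0]>172))&(hsv[...,1]>140)&(hsv[...,2]>60)&(P[...,2]>.125)&(P[...,2]<.22)).astype(np.uint8)
k,l,s,ce=cv2.connectedComponentsWithStats(red)
for j in range(1,k):
    if s[j,4]<300: continue
    Q=P[(l==j)]; zt=np.median(Q[:,2]); print(ce[j].round(),s[j,4],zt.round(4),cv2.minEnclosingCircle((Q[abs(Q[:,2]-zt)<.003][:,:2]*1000).astype(np.float32)))
    A=Q[abs(Q[:,2]-zt)<.003]; print('tilt slopes',np.linalg.lstsq(np.c_[A[:,:2],np.ones(len(A))],A[:,2],rcond=None)[0][:2])
E
```

```text
5.05 [0.58998027 0.1488915  0.13423831] [-0.71063141 -0.18203516 -1.33464068] 0.04396336989755994
[252. 260.] 5042 0.1838 ((592.4172973632812, 149.43455505371094), 22.061418533325195)
tilt slopes [ 0.00393426 -0.01777095]
```

View pics/w3.png

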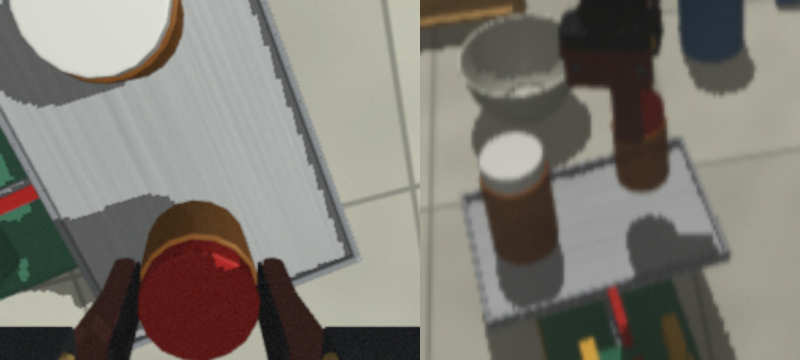

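The jar is lifted and upright. The base is about 12.5 mm below the TCP and the left pan is still down. Next I carry it over to the right pan.

arm_command(moves=[[[0, 0, -1, 0, 0, 0, 30], [0, 0, -1, 0, 0, 0, 30], [0, -0.6, -1, 0, 0, 0, 30], [-0.2, -1.2, -0.5, 0, 0, 0, 30], [-0.3, -2, 0, 0, 0, 0, 30], [-0.3, -2.5, 0, 0, 0, 0, 30], [-0.4, -2.5, 0, 0, 0, 0, 30], [-0.4, -2.5, 0, 0, 0, 0, 30], [-0.4, -2.5, 0, 0, 0, 0, 30], [-0.4, -2.5, 0, 0, 0, 0, 30], [-0.4, -2.5, 0, 0, 0, 0, 30], [-0.4, -2.5, 0, 0, 0, 0, 30], [-0.4, -2.5, 0, 0, 0, 0, 30], [-0.3, -2.5, 0, 0, 0, 0, 30], [-0.2, -2, 0, 0, 0, 0, 30], [0, -1.5, 0, 0, 0, 0, 30], [0, -0.8, 0, 0, 0, 0, 30], [0, 0, 0, 0, 0, 0, 30], [0, 0, 0, 0, 0, 0, 30]]])

```text
t: 6.95
eef_pos: [0.5472, -0.1559, 0.1697]
eef_rot: [[-0.963, 0.27, 0.0], [0.27, 0.963, 0.001], [0.0, 0.001, -1.0]]
force: [0.1, 0.1, -1.4]
finger_gap: 0.0438
```

```bash
python3 - <<'E'
from h import *
c,p,d=cap('side');c2,p2,d2=cap('wrist')
o=arm.get_obs();print(o['t'],o['eef_pos'],o['force'],o['finger_gap'])
P=pts(c,d);hsv=cv2.cvtColor(p,cv2.COLOR_RGB2HSV)
for a,b,n in((-.22,-.085,'R'),(.08,.22,'L')):
    m=(hsv[...,1]<60)&(P[...,2]>.07)&(P[...,2]<.104)&(P[...,1]<b)&(P[...,1]>a)&(abs(P[...,0]-.56)<.08); print(n,np.median(P[m][:,2]),m.sum())
cv2.imwrite('pics/s4.png',np.hstack([cv2.resize(p[90:290,130:330],(380,380)),cv2.resize(p2,(420,380))])[...,::-1])
E
```

```text
7.05 [ 0.54734918 -0.15543697  0.16960208] [-0.09043702  0.35755994 -1.21725293] 0.04403205127471496
R 0.09963027751066522 3853
L 0.08188217349209326 290
```

View pics/s4.png

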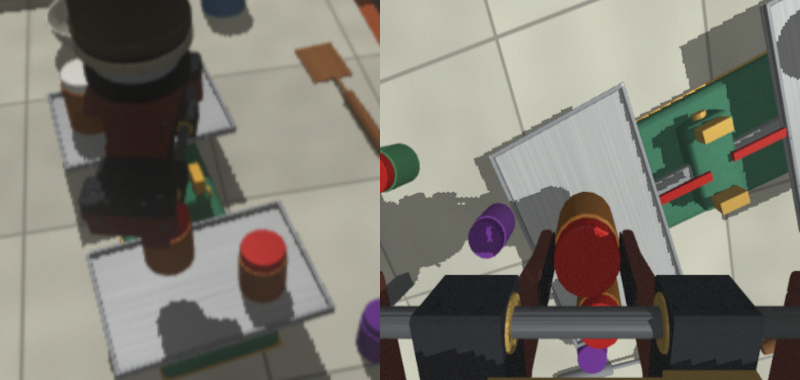

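The jar hangs over the empty part of the right pan, whose floor is at 99.7 mm, and the other small jar is clear of it. I'll lower it.

arm_command(moves=[[[0, 0, 0.6, 0, 0, 0, 30], [0, 0, 1, 0, 0, 0, 30], [0, 0, 1, 0, 0, 0, 30], [0, 0, 1, 0, 0, 0, 30], [0, 0, 0.8, 0, 0, 0, 30], [0, 0, 0.5, 0, 0, 0, 30], [0, 0, 0.3, 0, 0, 0, 30], [0, 0, 0.1, 0, 0, 0, 30], [0, 0, 0.1, 0, 0, 0, 30], [0, 0, 0.1, 0, 0, 0, 30], [0, 0, 0.1, 0, 0, 0, 30], [0, 0, 0.1, 0, 0, 0, 30], [0, 0, 0.1, 0, 0, 0, 30], [0, 0, 0.1, 0, 0, 0, 30], [0, 0, 0, 0, 0, 0, 30], [0, 0, 0, 0, 0, 0, 30]]])

```text
t: 8.65
eef_pos: [0.5471, -0.1569, 0.1107]
eef_rot: [[-0.963, 0.27, 0.0], [0.27, 0.963, -0.0], [-0.0, -0.0, -1.0]]
force: [-0.0, 0.3, 0.1]
finger_gap: 0.0439
```

Contact: the wrist load is off and the pan is carrying the jar. I'll follow the beam slowly to level.

arm_command(moves=[[[0, 0, 0.05, 0, 0, 0, 30], [0, 0, 0.05, 0, 0, 0, 30], [0, 0, 0.05, 0, 0, 0, 30], [0, 0, 0.05, 0, 0, 0, 30], [0, 0, 0.05, 0, 0, 0, 30], [0, 0, 0.05, 0, 0, 0, 30], [0, 0, 0.05, 0, 0, 0, 30], [0, 0, 0.05, 0, 0, 0, 30], [0, 0, 0.05, 0, 0, 0, 30], [0, 0, 0.05, 0, 0, 0, 30], [0, 0, 0.05, 0, 0, 0, 30], [0, 0, 0.05, 0, 0, 0, 30], [0, 0, 0.05, 0, 0, 0, 30], [0, 0, 0, 0, 0, 0, 30], [0, 0, 0, 0, 0, 0, 30], [0, 0, 0, 0, 0, 0, 30], [0, 0, 0, 0, 0, 0, 30]]])

```text
t: 10.35
eef_pos: [0.547, -0.1567, 0.1042]
eef_rot: [[-0.963, 0.27, 0.0], [0.27, 0.963, 0.0], [-0.0, 0.0, -1.0]]
force: [0.5, -0.5, -0.5]
finger_gap: 0.0442
```

```bash
cat > pan.py <<'E'
from h import *
import sys
o=arm.get_obs();print(o['t'],o['eef_pos'],o['force'],o['finger_gap'])
for n in('side','top'):
    c,p,d=cap(n)
    cv2.imwrite(f'pics/{n}{sys.argv[1]}.png',p[...,::-1])
    P=pts(c,d);hsv=cv2.cvtColor(p,cv2.COLOR_RGB2HSV)
    for a,b,k in((-.22,-.085,'R'),(.08,.22,'L')):
        m=(hsv[...,1]<60)&(P[...,2]>.07)&(P[...,2]<.104)&(P[...,1]<b)&(P[...,1]>a)&(abs(P[...,0]-.56)<.08); print(n,k,np.median(P[m][:,2]),m.sum())
E
python3 pan.py 5
```

```text
10.35 [ 0.54704575 -0.15666629  0.10415084] [ 0.50292649 -0.49954643 -0.46324669] 0.04416092708095669
side R 0.09094026725172277 2983
side L 0.09075944139710607 280
top R 0.09086142927309981 1485
top L 0.09070885229356673 4857
```

Both pan floors read 90.7–90.9 mm, so the balance is level. I'll let go gently and go straight up.

arm_command(moves=[[[0, 0, 0, 0, 0, 0, 54], [0, 0, 0, 0, 0, 0, 60], [0, 0, 0, 0, 0, 0, 70], [0, 0, 0, 0, 0, 0, 80], [0, 0, 0, 0, 0, 0, 80], [0, 0, 0, 0, 0, 0, 80], [0, 0, -0.5, 0, 0, 0, 80], [0, 0, -1, 0, 0, 0, 80], [0, 0, -1.5, 0, 0, 0, 80], [0, 0, -2, 0, 0, 0, 80], [0, 0, -3, 0, 0, 0, 80], [0, 0, -3, 0, 0, 0, 80], [0, 0, -3, 0, 0, 0, 80], [0, 0, -2, 0, 0, 0, 80], [0, 0, 0, 0, 0, 0, 80], [0, 0, 0, 0, 0, 0, 80], [0, 0, 0, 0, 0, 0, 80], [0, 0, 0, 0, 0, 0, 80], [0, 0, 0, 0, 0, 0, 80], [0, 0, 0, 0, 0, 0, 80]]])

```text
t: 12.45
eef_pos: [0.5468, -0.1567, 0.2636]
eef_rot: [[-0.963, 0.27, -0.001], [0.27, 0.963, 0.0], [0.001, -0.0, -1.0]]
force: [-0.1, -0.4, -0.4]
finger_gap: 0.0702
```

```bash
python3 pan.py 6
```

```text
12.45 [ 0.54681805 -0.15671009  0.26357965] [-0.05794603 -0.39445603 -0.44727966] 0.07021667608875981
side R 0.091412894363335 3549
side L 0.09014672232900833 753
top R 0.09137046061586684 2919
top L 0.09019871166513016 4844
```

View pics/side6.png

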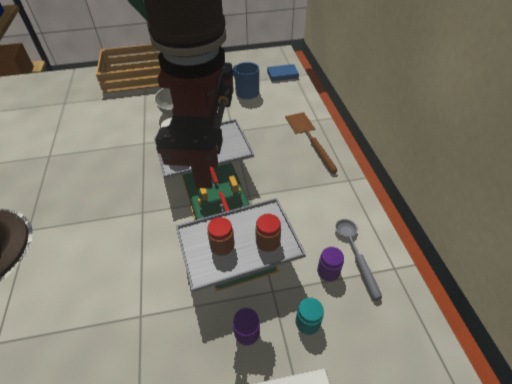

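Both red-capped jars stand upright on the right pan, at (220,236) and (268,232). The pans differ by 1.2 mm (0.004 rad). I'll wait for it to settle and check again.

arm_command(moves=[[[0, 0, -1, 0, 0, 0, 80], [0, 0, -1, 0, 0, 0, 80], [0, 0, 0, 0, 0, 0, 80], [0, 0, 0, 0, 0, 0, 80], [0, 0, 0, 0, 0, 0, 80], [0, 0, 0, 0, 0, 0, 80], [0, 0, 0, 0, 0, 0, 80], [0, 0, 0, 0, 0, 0, 80], [0, 0, 0, 0, 0, 0, 80], [0, 0, 0, 0, 0, 0, 80], [0, 0, 0, 0, 0, 0, 80], [0, 0, 0, 0, 0, 0, 80], [0, 0, 0, 0, 0, 0, 80], [0, 0, 0, 0, 0, 0, 80], [0, 0, 0, 0, 0, 0, 80], [0, 0, 0, 0, 0, 0, 80], [0, 0, 0, 0, 0, 0, 80], [0, 0, 0, 0, 0, 0, 80], [0, 0, 0, 0, 0, 0, 80], [0, 0, 0, 0, 0, 0, 80]]])

```text
t: 14.55
eef_pos: [0.547, -0.1567, 0.2842]
eef_rot: [[-0.963, 0.27, 0.0], [0.27, 0.963, 0.0], [-0.0, 0.0, -1.0]]
force: [0.5, -0.4, -0.0]
finger_gap: 0.0704
```

```bash
python3 pan.py 7
```

```text
14.55 [ 0.5470053  -0.15672546  0.2841557 ] [ 0.49508609 -0.44954026 -0.02139361] 0.07040414117359056
side R 0.0914873943510982 3541
side L 0.09000371025182363 1020
top R 0.09138923796898274 3066
top L 0.09019193037167911 4856
```

View pics/top7.png

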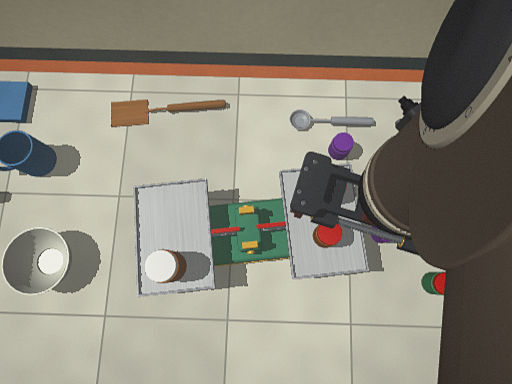

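The top view shows the big jar alone on the left pan at (165,266) and the small jars on the right pan. The tilt is steady at about 0.004 rad, equivalent to roughly 3 g, and the gripper is clear.

```bash
python3 -c "
from rig import arm
print(arm.finish_job())"
```

```text
the job is handed in; nothing more can be done
None
```

I moved one small amber jar, the one sharing the left pan with the big jar, over to the right pan. I lowered it onto the pan until the beam came level, let go and backed off. The job was handed in at about 14.7 s of the 43 s allowed.

**Last checks:**
- **Jars:** the big jar stands alone on the left pan, and both small jars stand upright on the right. The look-alikes were not touched.
- **Level:** the pan floors measured about 91.4 mm on the right and 90.1 mm on the left. That is a steady tilt of about +0.004 rad, small but not exactly zero, and equal to roughly 3 g. It did not change over the last 2 s.
- **Disagreement:** the fingers read 44 mm on the 48 mm jar body. The lift test showed the jar held securely, so I went on.

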